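# Find the socket that fits the die's hold-down nut

### The job

The front hold-down nut of the forming die, the one nearest the robot, was replaced and its size is not known. Try the sockets from the tray on it until you have the one that fits, that is, the one that goes right down over the nut to the bottom of its counterbore; stand any that does not fit upright back in the tray, and leave the ratchet and the adapter alone. Finish while still gripping the right socket, upright and fully home on the nut, ready for the wrench.

Things in the scene. Friction and masses are not known exactly. Their poses are not given: they have to be found in the camera images.
- die: lower forming die, fixed: dark steel shoe 260 x 240 x 25 mm, green forming ring 140 mm wide and up to 53 mm over the bench, two blue guide posts 26 mm wide, 65 mm over the bench at (-30, +-96) mm, three round hold-down bosses 64 mm wide with a nut in each: front at (-95, 0) mm, rear at (95, +-85) mm. Origin at the centre of the underside, x to the rear, z up.
- front_nut (a point): on the axis of the front nut, at the floor of its counterbore, 29 mm over the bench; axes as the die's. The steel nut is 19, 24 or 30 mm across flats, different from start to start; its top is 20 mm above this point, a thinner stud end up to 4 mm higher. A pair of its flats is square to the die's x within 3 degrees. The mouth of the fitting socket comes down to this point.
- front_boss (a point): on the same axis, at the top of the 64 mm boss round the front nut, 14 mm above front_nut. The counterbore in it is 32.5, 40 or 48 mm wide for the 19, 24 or 30 mm nut, only wide enough for the socket of that nut or smaller. A socket too big for the nut stops with its mouth at this point; one too small stops on the nut or stud, 6 mm or more higher.
- tray: aluminium socket tray, fixed, 100 x 270 x 14 mm, open on top, walls and floor 3 mm. Origin at the centre of its underside, long side along y, z up. Three sockets stand on its floor in a row along y, about 85 mm apart, in any order, their x axes within 15 degrees of the tray's x. The upper 30 mm of a socket is the place to grip it.
- socket_s: small impact socket, dark steel, loose, standing mouth down: round, 29 mm diameter, 64 mm tall, about 200 g, for a nut 19 mm across flats (six-point opening 20.2 mm across flats, 34 mm deep, 1.5 mm lead chamfer). Origin at the centre of the mouth, z up to the drive end. x is square to a pair of flats and runs along the small cross hole near the top.
- socket_m: medium impact socket, dark steel, loose, standing mouth down: round, 36 mm diameter, 64 mm tall, about 300 g, for a nut 24 mm across flats (six-point opening 25.2 mm across flats, 34 mm deep, 1.5 mm lead chamfer). Origin at the centre of the mouth, z up to the drive end. x is square to a pair of flats and runs along the small cross hole near the top.
- socket_l: large impact socket, dark steel, loose, standing mouth down: round, 44 mm diameter, 64 mm tall, about 420 g, for a nut 30 mm across flats (six-point opening 31.2 mm across flats, 34 mm deep, 1.5 mm lead chamfer). Origin at the centre of the mouth, z up to the drive end. x is square to a pair of flats and runs along the small cross hole near the top.
- ratchet: ratchet wrench, loose, 220 mm long and 42 mm wide, 34 mm high at its head, lying between die and tray; origin under its middle, head towards +x; leave alone
- adapter: square-drive adapter, loose, 30 mm wide, 46 mm high, standing beyond the ratchet head; origin at the centre of its underside; leave alone
Not all that is in view belongs to the job. What is shaped like the socket_s but pink is not meant.

How it is judged:
By the outcome, as a careful person would: the job done as asked, in the order asked, and still so for the second after the job is handed in, while the arm keeps its last pose, push and grip.
It also fails if it takes over 64 s, if anything falls off the work surface, if the arm or the gripper's body presses on something with over 40 N, if the wrist force passes 120 N, or if a joint passes its speed limit or range.

### The arm

A 6-joint arm with a two-finger parallel gripper is mounted at the origin on the work surface. World frame = base frame: x ahead of the robot, y to its left, z up, the work surface at z = 0. Lengths are in mm, angles in rad, forces in N, time in s.
With the tool pointing down it reaches from about 250 to 775 mm from the base axis. Payload 8.9 kg.
Tool frame: the origin (TCP) lies midway between the tips of the shut fingers; the grasp point (between the pads) lies 19 mm behind it (ctrl.tcp_to_grasp is the distance from the TCP to the grasp point, in mm); z points along the fingers, x is the direction in which the jaws open and shut, and the axes are right-handed (so a half turn about z gives the same grasp; the last joint's range is limited). The gripper opens to 85 mm and grips with 20 to 120 N. Pads are 22 mm wide; open, the fingers measure 114 mm over their backs; the gripper's body (76 mm by 85 mm) begins 54 mm behind the grasp point. The pads swing forward as they close: fully open they stand 13 mm farther back than shut.
Start: joints at [1.175, 0.291, -0.153, 1.127, 0, 1.431], TCP at [133.337, 507.784, 198.705] pointing down, gripper open.
Joint ranges: [-2.52, 2.52], [-0.91, 1.74], [-1.3, 1.37], [-1.96, 2.02], [-1.52, 1.47], [-3.14, 3.14]. Speed limits (rad/s): [2.22, 2.22, 2.79, 3.14, 3.14, 3.14].

### API

Orientations are given as a rotation vector (axis times angle).
In Python, from workcell import telemetry, optics, ctrl gives the robot as it stands.
- The arm moves only by the tool carry_out, never from a script. Its argument "motion" is a list of rows, each a list of 7 numbers: the shift along the tool's x, y, z in mm, then the turn, a rotation vector about the tool's x, y, z in rad, then the finger opening in mm, from 0 to 85.4. A call has 1 to 12 rows; each row shifts and turns the commanded pose from where the row before left it, along the tool's axes as they then stand; what a row does not reach is not made up. A row lasts 1/12 s, in which the tool goes at most 41.7 mm and 7.16 degrees, less where a joint would pass 70% of its speed; a pose out of reach is approached as far as the arm can. A call with a gripper value outside its range is refused whole. The fingers move at their own pace and stop on an object; "grip_force" is the grip in N (left out, the last holds). Time passes only in rows, so rows that do not move let the fingers close. It gives the time, the measured TCP pose, the force and the opening at its end, in the units of the state.
- telemetry.get_state(): the state, without advancing time (a new reading comes with each control period).
- optics.grab_frame(name): name is "scene" or "top" or "wrist"; returns the picture (384x512x3 uint8, red, green, blue); there is no depth.
- optics.get_calibration(name): a dict with "fovy" (degrees; the focal length in pixels is half the picture's height over the tangent of half this angle, whatever the lens; pixels are square), "cx", "cy" (the principal point, pixels), "R" (3x3) and "t" (3): a world point X has camera coordinates R X + t. Camera axes: x right, y down, z forward; pixel columns grow to the right and rows downward; lengths in mm; the calibration is good to about 2 mm. The wrist camera is an equidistant fisheye: a pixel r from the principal point sees the ray r / f radians off the axis. A picture is of the moment at which its call begins: read the wrist's pose just before it. get_calibration takes no time and is no camera call; for the wrist camera it gives the pose at the moment of the call.
- ctrl.job_done(): hands the job in, once; it reports no verdict.
The state is a dict: "time_s": time; "joint_pos": joint angles; "qd": joint speeds; "joint_efforts": joint torques, N m; "tool_pos": TCP position; "tool_rot": TCP orientation; "force": force on the tool from outside, world axes, zero at the start; "ft_torque": the same for the moment, N m; "gripper_width": finger opening in mm.
Only numpy, scipy, OpenCV 4.12 (cv2) and the standard library are available. Lean on these libraries where they do the work, as an engineer would, in place of code of your own. Each camera call takes 0.05 s, during which the arm holds its last target.

## Working session

There is one attempt and no reset: what is moved stays moved. The work goes in short steps, Python scripts to look and compute and a tool call to move; the robot and the scene stay as the last step left them, time stands still between calls to the robot, and variables do not carry over. Pictures are saved under pics/ and viewed, and the job is handed in when it is done.

Besides the shell and the picture viewer there is one more tool, called after "Call:" as name([rows], argument=value, ...), one row to a line, values as JSON. carry_out: Moves the arm, as the interface text tells. Its arguments: {"type":"object","properties":{"motion":{"type":"array","items":{"type":"array","items":{"type":"number"}}},"grip_force":{"type":"number"}},"required":["motion"]}

```bash
mkdir -p pics; ls; cat > h.py <<'E'
import numpy as np, cv2, time
from workcell import telemetry, optics, ctrl
def save(n,fn,crop=None,scale=1):
    im=optics.grab_frame(n); np.save('pics/'+fn+'.npy',im)
    o=im[...,::-1]
    cv2.imwrite('pics/'+fn+'.png',o)
    return im
E
python3 - <<'E'
from h import *
s=telemetry.get_state(); print(s)
for n in ['scene','top','wrist']:
    print(n,optics.get_calibration(n)); save(n,n+'0')
E
```

```text
pics
{'time_s': 0.0, 'joint_pos': array([ 1.17471200e+00,  2.91243150e-01, -1.54103884e-01,  1.12669519e+00,
        1.30677564e-06,  1.43151652e+00]), 'qd': array([ 0.00132617, -0.0003972 , -0.00080002, -0.00026158,  0.00162166,
        0.0006028 ]), 'joint_efforts': array([-2.38768225e-03, -5.37146366e+01,  3.31369042e+01,  1.61526591e-02,
       -2.75616840e-04, -4.07215475e-05]), 'tool_pos': array([133.15085681, 507.35655171, 198.15999056]), 'tool_rot': array([ 2.48712126e+00,  1.91832288e+00, -1.70126793e-03]), 'force': array([-0.27775508,  0.03558924, -0.53903481]), 'ft_torque': array([-0.01996529, -0.00406553,  0.00427435]), 'gripper_width': 85.63865586833795}
scene {'fovy': 50.530472989678664, 'cx': 258.79085403772285, 'cy': 192.91988940445145, 'R': array([[-0.72228   ,  0.69148351,  0.01273398],
       [ 0.57678292,  0.61242652, -0.54060634],
       [-0.381619  , -0.38312441, -0.84117931]]), 't': array([ 461.35770824, -280.55822961, 1231.81996425])}
top {'fovy': 56.02191348691362, 'cx': 249.37846984355775, 'cy': 193.16613601017747, 'R': array([[ 0.0176864 , -0.99919902,  0.03589574],
       [-0.98549297, -0.02348213, -0.16808391],
       [ 0.16879219, -0.0324022 , -0.98511892]]), 't': array([-77.27444328, 573.3346316 , 845.08035074])}
wrist {'fovy': 65.70646984690485, 'cx': 255.35418833733985, 'cy': 189.38216722833323, 'R': array([[ 2.54690523e-01,  9.67022604e-01, -1.45399398e-04],
       [ 9.25955341e-01, -2.43831035e-01,  2.88362850e-01],
       [ 2.78817941e-01, -7.35779185e-02, -9.57521198e-01]]), 't': array([-526.30343914,  -37.25475067,  380.2029112 ])}
```

View pics/scene0.png

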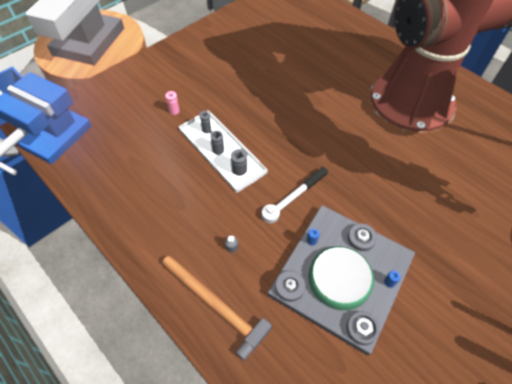

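View pics/top0.png

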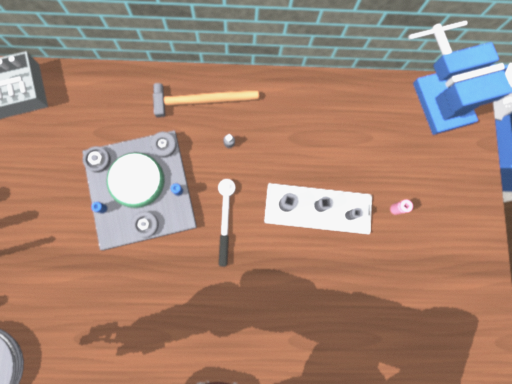

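View pics/wrist0.png

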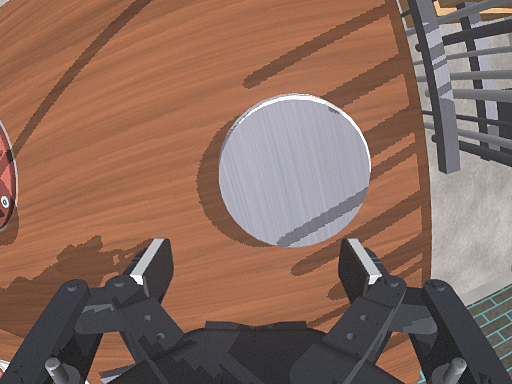

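```bash
cat >> h.py <<'E'
def ray(n,u,v,cal=None):
    c=cal or optics.get_calibration(n); f=192/np.tan(np.radians(c['fovy']/2))
    R=np.array(c['R']);t=np.array(c['t'])
    x,y=(u-c['cx']),(v-c['cy'])
    if n=='wrist':
        r=np.hypot(x,y); th=r/f; d=np.array([np.sin(th)*x/max(r,1e-9),np.sin(th)*y/max(r,1e-9),np.cos(th)])
    else: d=np.array([x/f,y/f,1])
    return -R.T@t, R.T@d
def px2w(n,u,v,z,cal=None):
    o,d=ray(n,u,v,cal); return o+d*(z-o[2])/d[2]
def w2px(n,X,cal=None):
    c=cal or optics.get_calibration(n); f=192/np.tan(np.radians(c['fovy']/2))
    p=np.array(c['R'])@np.array(X,float)+np.array(c['t'])
    if n=='wrist':
        r=np.hypot(p[0],p[1]); th=np.arctan2(r,p[2]); return np.array([c['cx']+f*th*p[0]/r,c['cy']+f*th*p[1]/r])
    return np.array([c['cx']+f*p[0]/p[2],c['cy']+f*p[1]/p[2]])
E
python3 - <<'E'
from h import *
for u,v in [(289,202),(323,204),(354,213)]: print(px2w('top',u,v,67).round())
for u,v in [(239,156),(217,135),(204,115)]: print(px2w('scene',u,v,67).round())
print('pink',px2w('top',405,206,64).round())
print('nut',px2w('top',144,224,49).round(),px2w('scene',362,236,49).round())
for u,v in [(266,185),(372,192),(371,234),(264,224)]: print('tray',px2w('top',u,v,14).round())
for u,v in [(84,152),(176,133),(195,228),(101,248)]: print('die',px2w('top',u,v,25).round())
im=np.load('pics/top0.npy')[...,::-1]
a=cv2.resize(im[175:245,255:415],None,fx=5,fy=5,interpolation=cv2.INTER_CUBIC)
cv2.imwrite('pics/topA.png',a)
b=cv2.resize(im[125:255,70:210],None,fx=4.5,fy=4.5,interpolation=cv2.INTER_CUBIC)
cv2.imwrite('pics/topB.png',b)
im=np.load('pics/scene0.npy')[...,::-1]
cv2.imwrite('pics/scA.png',cv2.resize(im[200:355,265:420],None,fx=3.8,fy=3.8,interpolation=cv2.INTER_CUBIC))
E
```

```text
[ 552. -162.   67.]
[ 549. -245.   67.]
[ 529. -320.   67.]
[ 557. -159.   67.]
[ 552. -249.   67.]
[ 532. -327.   67.]
pink [ 549. -449.   64.]
nut [493. 189.  49.] [498. 192.  49.]
tray [ 603. -109.   14.]
tray [ 592. -387.   14.]
tray [ 482. -380.   14.]
tray [ 502. -105.   14.]
die [676. 359.  25.]
die [733. 128.  25.]
die [488.  68.  25.]
die [434. 295.  25.]
```

View pics/topA.png

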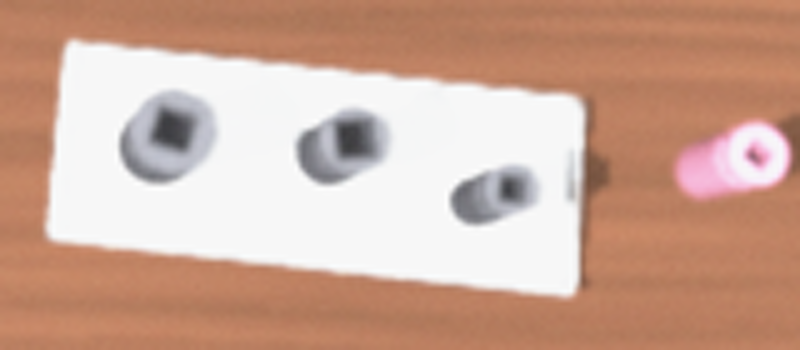

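View pics/topB.png

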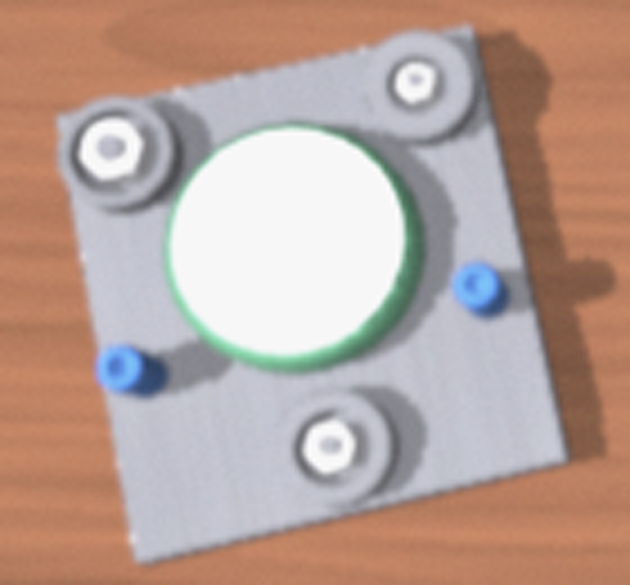

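View pics/scA.png

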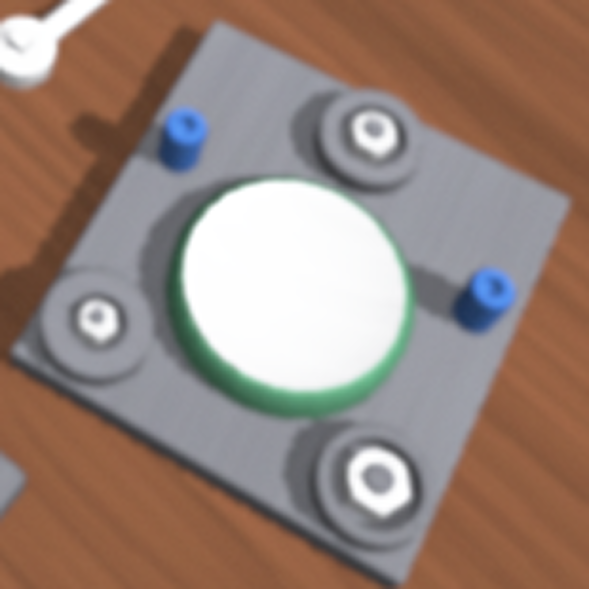

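```bash
cat >> h.py <<'E'
from scipy.spatial.transform import Rotation as Ro
def yaw(s=None):
    s=s or telemetry.get_state(); x=Ro.from_rotvec(s['tool_rot']).as_matrix()[:,0]; return np.degrees(np.arctan2(x[1],x[0]))
def plan(dx,dy,dz,dyaw=0):
    """world shift and world yaw (deg) from the measured pose, in tool axes total, translation first"""
    s=telemetry.get_state(); M=Ro.from_rotvec(s['tool_rot']).as_matrix()
    return M.T@np.array([dx,dy,dz]), -dyaw*np.pi/180
E
python3 - <<'E'
from h import *
c=optics.get_calibration('wrist');s=telemetry.get_state();print([a for a in dir(ctrl) if a[0]!='_'],ctrl.tcp_to_grasp)
o,d=ray('wrist',256,192); M=Ro.from_rotvec(s['tool_rot']).as_matrix()
print('cam in tool',M.T@(o-s['tool_pos']), 'axis',M.T@d, M.round(3))
for p in [(256,192),(256,100),(256,280)]:
    print(M.T@(px2w('wrist',*p,40)-s['tool_pos']))
print(w2px('wrist',s['tool_pos']))
print(plan(*(np.array([440,205,260])-s['tool_pos'])))
E
```

```text
['Unreachable', 'job_done', 'tcp_to_grasp'] 18.700000000000003
cam in tool [   1.63477975  -73.55922705 -176.51233941] axis [0.00293867 0.29693412 0.95489345] [[ 0.254  0.967 -0.   ]
 [ 0.967 -0.254 -0.001]
 [-0.001 -0.    -1.   ]]
[  2.66505532  30.54348824 158.26562617]
[  2.6908403  -76.22147106 158.27986134]
[  2.68727485 154.21785118 158.24908537]
[252.60669348 219.76295204]
(array([-214.64152608,  373.54981528,  -61.56724581]), 0.0)
```

Call:
carry_out([
  [-9,18,0,0,0,0,85],
  [-18,36,4,0,0,0,85],
  [-18,36,4,0,0,0,85],
  [-18,36,4,0,0,0,85],
  [-18,36,4,0,0,0,85],
  [-18,36,4,0,0,0,85],
  [-18,36,4,0,0,0,85],
  [-18,36,4,0,0,0,85],
  [-18,36,4,0,0,0,85],
  [-18,36,4,0,0,0,85],
  [-18,36,5,0,0,0,85],
  [-18,36,5,0,0,0,85],
])

```text
time_s: 1.15
tool_pos: [482.4, 200.7, 152.4]
tool_rot: [-2.488, -1.918, -0.0]
force: [0.8, 1.2, -1.0]
gripper_width: 84.9
```

Call:
carry_out([
  [-9,18,0,0,0,0,85],
  [0,0,0,0,0,0,85],
  [0,0,0,0,0,0,85],
])

```text
time_s: 1.4
tool_pos: [496.5, 188.3, 152.2]
tool_rot: [-2.489, -1.915, 0.001]
force: [-0.2, -0.2, -0.1]
gripper_width: 84.8
```

```bash
python3 - <<'E'
from h import *
s=telemetry.get_state();c=optics.get_calibration('wrist');save('wrist','w1')
import pickle; pickle.dump((s,c),open('pics/w1.pkl','wb'))
print(s['time_s'],s['tool_pos'],yaw(s),s['joint_pos'].round(3),c['t'])
im=np.load('pics/w1.npy')[...,::-1]
u,v=w2px('wrist',[495,190,49],c).round().astype(int);print(u,v)
cv2.imwrite('pics/w1c.png',cv2.resize(im[v-50:v+50,u-60:u+60],None,fx=6,fy=6,interpolation=cv2.INTER_CUBIC))
E
```

```text
1.4 [496.49855717 188.32476786 152.17173667] 75.15678202872915 [ 0.225  0.334 -0.219  1.019  0.     0.484] [-311.38072497 -437.45293133  211.73270188]
255 177
```

View pics/w1.png

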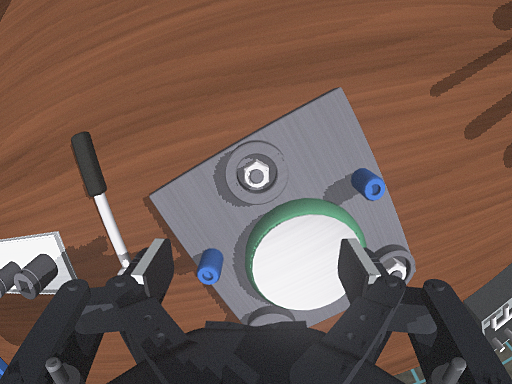

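View pics/w1c.png

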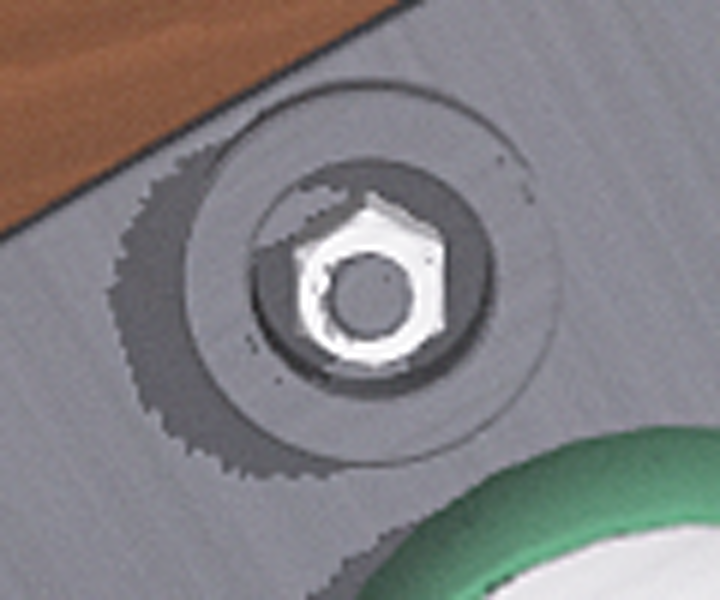

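```bash
python3 - <<'E'
from h import *
import pickle
from scipy.optimize import least_squares
s,c=pickle.load(open('pics/w1.pkl','rb'))
P=lambda x,y:(195+(x+.5)/6-.5,127+(y+.5)/6-.5)
W=lambda x,y,z:px2w('wrist',*P(x,y),z,c)
hexp=np.array([W(x,y,49)[:2] for x,y in [(371,195),(446,240),(444,325),(370,368),(298,335),(297,250)]])
def f(p): 
    a=p[3]-np.radians(60)*np.arange(6)
    return (np.c_[p[0]+p[2]*np.cos(a),p[1]+p[2]*np.sin(a)]-hexp).ravel()
best=min((least_squares(f,[*hexp.mean(0),14,a]) for a in np.radians([0,60,120,180,240,300])),key=lambda r:r.cost)
p=best.x;print('hex',p[:2],'AF',2*p[2]*np.cos(np.pi/6),'flat-normal yaw',(np.degrees(p[3])+30)%60,best.cost)
for nm,pts,z in [('cb',[(251,275),(493,275),(372,158),(372,398)],43),('boss',[(185,272),(560,272),(372,80),(372,465)],43)]:
    q=np.array([W(*a,z) for a in pts]);print(nm,q.mean(0),np.linalg.norm(q[0]-q[1]),np.linalg.norm(q[2]-q[3]))
print('stud',W(370,295,52))
a,b=W(0,238,25),W(415,0,25);print('die front edge y-axis yaw',np.degrees(np.arctan2(*(a-b)[1::-1])))
# line fit of the vertical flats
for x0,y0,x1,y1 in [(297,250,298,332),(446,240,444,325)]:
    d=W(x0,y0,49)-W(x1,y1,49);print(np.degrees(np.arctan2(d[1],d[0])))
E
```

```text
hex [492.70423487 192.26041772] AF 24.31407926615866 flat-normal yaw 16.936840866553382 1.5430838533840274
cb [492.7721652  192.44731787  43.        ] 39.89739052444582 40.74664927835879
boss [492.31704884 192.61701161  43.        ] 61.92917211315388 65.44988505170795
stud [493.38618813 191.90633337  52.        ]
die front edge y-axis yaw -75.4430961072761
165.2401899645253
164.45916928622708
```

```bash
cat >> h.py <<'E'
def rows(dx,dy,dz,dyaw,n):
    y0=yaw()
    for k in range(n):
        a=np.radians(y0+dyaw*k/n);c,s=np.cos(a),np.sin(a);x,y=dx/n,dy/n
        print([round(x*c+y*s,1),round(x*s-y*c,1),round(-dz/n,1),0,0,round(-np.radians(dyaw)/n,4)])
E
python3 - <<'E'
from h import *
rows(550-496.5,-250-188.3,-2,-78,12)
E
```

```text
[np.float64(-34.2), np.float64(13.6), 0.2, 0, 0, np.float64(0.1134)]
[np.float64(-32.4), np.float64(17.4), 0.2, 0, 0, np.float64(0.1134)]
[np.float64(-30.2), np.float64(21.0), 0.2, 0, 0, np.float64(0.1134)]
[np.float64(-27.7), np.float64(24.2), 0.2, 0, 0, np.float64(0.1134)]
[np.float64(-24.8), np.float64(27.2), 0.2, 0, 0, np.float64(0.1134)]
[np.float64(-21.5), np.float64(29.9), 0.2, 0, 0, np.float64(0.1134)]
[np.float64(-18.0), np.float64(32.1), 0.2, 0, 0, np.float64(0.1134)]
[np.float64(-14.2), np.float64(33.9), 0.2, 0, 0, np.float64(0.1134)]
[np.float64(-10.3), np.float64(35.3), 0.2, 0, 0, np.float64(0.1134)]
[np.float64(-6.3), np.float64(36.3), 0.2, 0, 0, np.float64(0.1134)]
[np.float64(-2.1), np.float64(36.7), 0.2, 0, 0, np.float64(0.1134)]
[np.float64(2.1), np.float64(36.7), 0.2, 0, 0, np.float64(0.1134)]
```

Call:
carry_out([
  [-34,13.5,0,0,0,0.113,85],
  [-32.5,17.5,0,0,0,0.113,85],
  [-30,21,0,0,0,0.113,85],
  [-27.5,24,0,0,0,0.113,85],
  [-25,27,0,0,0,0.113,85],
  [-21.5,30,0,0,0,0.113,85],
  [-18,32,0,0,0,0.113,85],
  [-14,34,0,0,0,0.113,85],
  [-10.5,35.5,0,0,0,0.113,85],
  [-6,36,0,0,0,0.113,85],
  [-2,36.5,0,0,0,0.113,85],
  [2,36.5,0,0,0,0.113,85],
])

```text
time_s: 2.45
tool_pos: [551.4, -247.8, 153.0]
tool_rot: [-3.14, 0.072, -0.0]
force: [1.0, 0.0, 0.6]
gripper_width: 84.9
```

Call:
carry_out([
  [0,0,0,0,0,0,85],
  [0,0,0,0,0,0,85],
  [0,0,0,0,0,0,85],
])

```text
time_s: 2.7
tool_pos: [551.1, -246.2, 152.6]
tool_rot: [-3.14, 0.063, 0.001]
force: [-0.5, 1.0, -0.1]
gripper_width: 85.4
```

```bash
python3 - <<'E'
from h import *
s=telemetry.get_state();c=optics.get_calibration('wrist');save('wrist','w2')
import pickle; pickle.dump((s,c),open('pics/w2.pkl','wb'))
print(s['time_s'],s['tool_pos'],yaw(s),s['joint_pos'].round(3))
im=np.load('pics/w2.npy')[...,::-1]
u,v=w2px('wrist',[550,-247,50],c).round().astype(int);print(u,v)
cv2.imwrite('pics/w2c.png',cv2.resize(im[v-50:v+50,u-60:u+60],None,fx=6,fy=6,interpolation=cv2.INTER_CUBIC))
E
```

```text
2.7 [ 551.11350882 -246.22047386  152.61442403] -2.291118650590801 [-0.542  0.468 -0.011  1.093  0.     1.069]
254 182
```

View pics/w2.png

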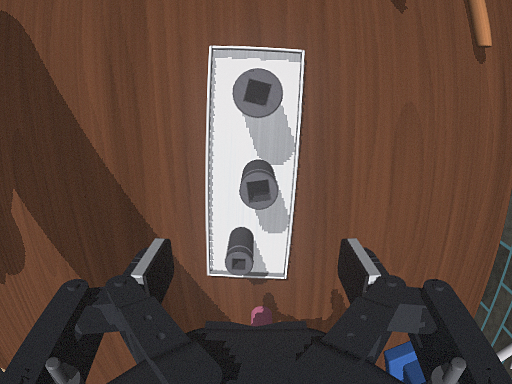

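View pics/w2c.png

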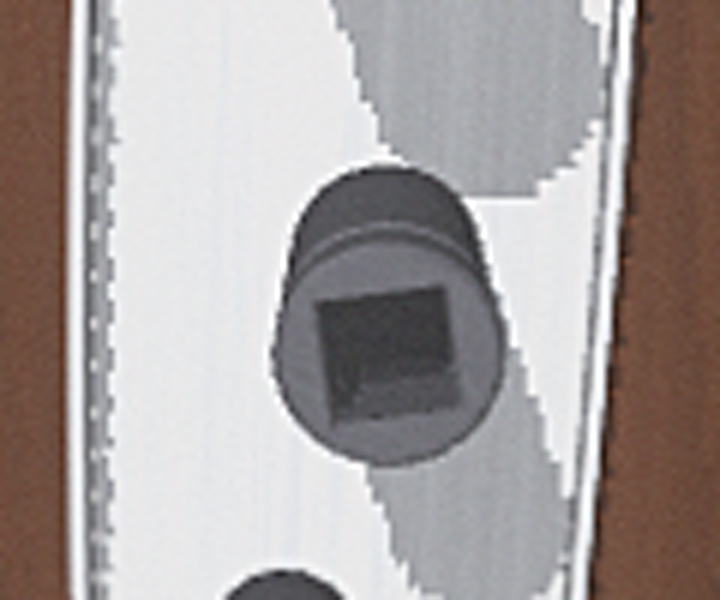

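```bash
python3 - <<'E'
from h import *
import pickle
s,c=pickle.load(open('pics/w2.pkl','rb'))
P=lambda x,y:(194+(x+.5)/6-.5,132+(y+.5)/6-.5)
W=lambda x,y,z:px2w('wrist',*P(x,y),z,c)
q=np.array([W(*a,67) for a in [(275,355),(505,345),(388,227),(390,467)]]);print('ring',q,np.linalg.norm(q[0]-q[1]),np.linalg.norm(q[2]-q[3]))
ctr=np.array([q[:2].mean(0)[0:2],q[2:].mean(0)[:2]]);print(ctr)
sq=np.array([W(*a,67) for a in [(316,304),(446,288),(463,405),(332,424)]]);print('sq',sq.mean(0))
for i in range(4):
    d=sq[(i+1)%4]-sq[i];print(np.degrees(np.arctan2(d[1],d[0])),np.linalg.norm(d))
# fit circle by outline to the top disc
im=np.load('pics/w2.npy'); g=cv2.cvtColor(im,cv2.COLOR_RGB2GRAY)
e=(np.mgrid[0:100,0:120])
for u,v in [(212,48),(302,50),(287,277),(208,274)]: print('tray',px2w('wrist',u,v,14,c).round(1))
E
```

```text
ring [[ 536.45327767 -250.5125553    67.        ]
 [ 571.84470173 -250.34090061   67.        ]
 [ 554.583876   -231.07682715   67.        ]
 [ 553.43590945 -269.57949646   67.        ]] 35.391840337678246 38.519778953416534
[[ 554.1489897  -250.42672796]
 [ 554.00989273 -250.3281618 ]]
sq [ 554.00429987 -251.36241653   67.        ]
4.948476732609632 19.94849965281801
-83.64149914280645 18.976877893210137
-173.62229449854112 20.576576170006003
94.4935468345037 19.484970170080434
tray [ 511.5 -109.6   14. ]
tray [ 605.5 -115.5   14. ]
tray [ 585.6 -382.4   14. ]
tray [ 486.4 -374.4   14. ]
```

Call:
carry_out([
  [3,5,0,0,0,-0.068,85],
  [0,0,30,0,0,-0.068,85],
  [0,0,25,0,0,0,85],
  [0,0,0,0,0,0,85],
  [0,0,0,0,0,0,85],
])

```text
time_s: 3.17
tool_pos: [553.3, -250.9, 97.3]
tool_rot: [-3.136, -0.15, 0.004]
force: [0.6, -0.8, 0.7]
gripper_width: 84.5
```

```bash
python3 - <<'E'
from h import *
s=telemetry.get_state();c=optics.get_calibration('wrist');save('wrist','w3')
import pickle; pickle.dump((s,c),open('pics/w3.pkl','wb'))
print(s['time_s'],s['tool_pos'],yaw(s),s['joint_pos'].round(3))
im=np.load('pics/w3.npy')[...,::-1]
u,v=w2px('wrist',[554,-251.4,67],c).round().astype(int);print(u,v)
cv2.imwrite('pics/w3c.png',cv2.resize(im[v-50:v+50,u-60:u+60],None,fx=6,fy=6,interpolation=cv2.INTER_CUBIC))
E
```

```text
3.1667 [ 553.28036862 -250.88202956   97.34083984] 5.485205347528272 [-0.546  0.517 -0.081  0.975  0.     0.929]
256 207
```

View pics/w3c.png

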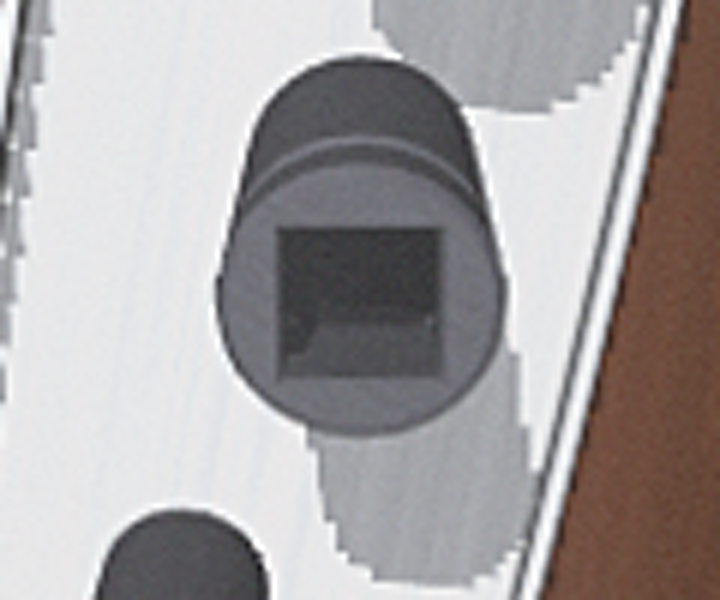

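```bash
python3 - <<'E'
from h import *
import pickle
s,c=pickle.load(open('pics/w3.pkl','rb'))
P=lambda x,y:(196+(x+.5)/6-.5,157+(y+.5)/6-.5)
W=lambda x,y,z:px2w('wrist',*P(x,y),z,c)
print('sq',np.array([W(*a,67) for a in [(278,228),(442,227),(441,377),(279,378)]]).mean(0))
q=np.array([W(*a,67) for a in [(219,300),(505,300),(362,160),(362,437)]]);print(q.mean(0),np.linalg.norm(q[0]-q[1]),np.linalg.norm(q[2]-q[3]))
sq=np.array([W(*a,67) for a in [(278,228),(442,227),(441,377),(279,378)]]);d=sq[1]-sq[0]+sq[2]-sq[3];print(np.degrees(np.arctan2(d[1],d[0])))
t=np.array([554,-251.6,31]);print(plan(*(t-s['tool_pos'])))
E
```

```text
sq [ 554.00821222 -251.60824354   67.        ]
[ 554.22544763 -251.26907978   67.        ] 35.35773412681121 36.45006982081176
5.86211900161693
(array([ 0.6488673 ,  0.79069493, 66.34074279]), 0.0)
```

Call:
carry_out([
  [0.7,0.7,20,0,0,-0.006,85],
  [0,0,20,0,0,0,85],
  [0,0,16,0,0,0,85],
  [0,0,10.5,0,0,0,85],
  [0,0,0,0,0,0,85],
  [0,0,0,0,0,0,85],
], grip_force=60)

```text
time_s: 3.72
tool_pos: [555.4, -253.6, 32.3]
tool_rot: [3.137, 0.157, 0.001]
force: [0.2, -0.8, -0.3]
gripper_width: 84.9
```

Call:
carry_out([
  [0,0,0,0,0,0,50],
  [0,0,0,0,0,0,40],
  [0,0,0,0,0,0,30],
  [0,0,0,0,0,0,25],
  [0,0,0,0,0,0,25],
  [0,0,0,0,0,0,25],
  [0,0,0,0,0,0,25],
  [0,0,0,0,0,0,25],
], grip_force=60)

```text
time_s: 4.38
tool_pos: [560.0, -256.5, 36.5]
tool_rot: [3.131, 0.157, 0.016]
force: [1.2, 0.2, 31.2]
gripper_width: 25.1
```

```bash
python3 - <<'E'
from h import *
s=telemetry.get_state();c=optics.get_calibration('wrist');save('wrist','w4')
import pickle; pickle.dump((s,c),open('pics/w4.pkl','wb'))
print(s['time_s'],s['tool_pos'],yaw(s),s['gripper_width'],s['force'])
u,v=w2px('wrist',[554,-251.4,67],c).round().astype(int);print(u,v)
im=np.load('pics/w4.npy')[...,::-1]
cv2.imwrite('pics/w4c.png',cv2.resize(im[v-60:v+60,u-80:u+80],None,fx=5,fy=5,interpolation=cv2.INTER_CUBIC))
E
```

```text
4.3833 [ 559.98944214 -256.45052926   36.45354981] 5.729901593387299 25.053889710047844 [ 1.22770451  0.16315866 31.23246709]
245 235
```

View pics/w4c.png

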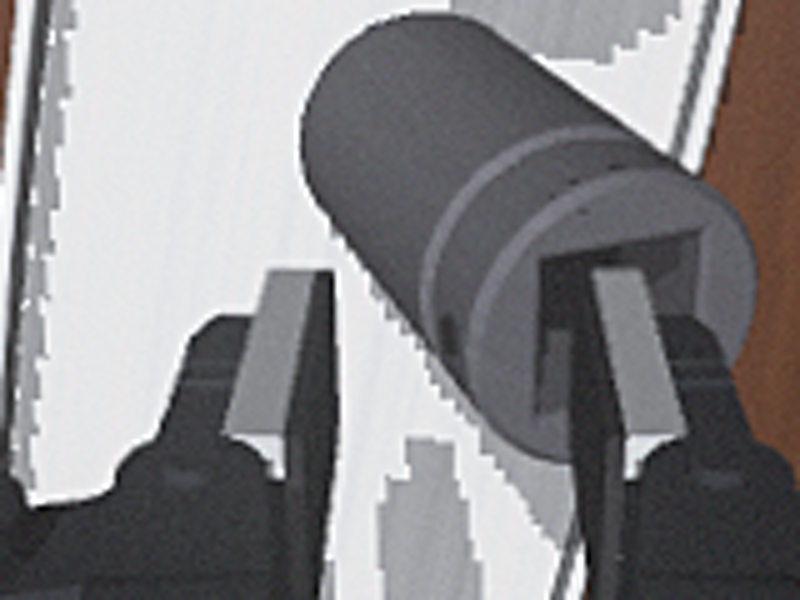

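```bash
python3 - <<'E'
from h import *
import pickle
s,c=pickle.load(open('pics/w4.pkl','rb'))
im=save('scene','s4');save('top','t4')
print(px2w('wrist',245,202,3,c),px2w('wrist',287,237,64,c),px2w('wrist',287,237,50,c),-c['R'].T@c['t'])
for n,X,f in [('scene',[554,-251,40],'s4'),('top',[554,-251,40],'t4')]:
    u,v=w2px(n,X).astype(int);a=np.load('pics/%s.npy'%f)[v-45:v+45,u-60:u+60,::-1]
    cv2.imwrite('pics/%sc.png'%f,cv2.resize(a,None,fx=6,fy=6,interpolation=cv2.INTER_CUBIC))
E
```

```text
[ 553.02426271 -255.20867809    3.        ] [ 577.59996227 -251.96407622   64.        ] [ 580.08190752 -258.68612473   50.        ] [ 551.27740299 -180.67260808  212.47863017]
```

View pics/w4.png

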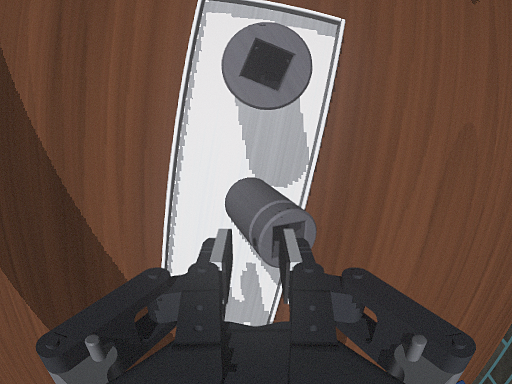

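View pics/s4c.png

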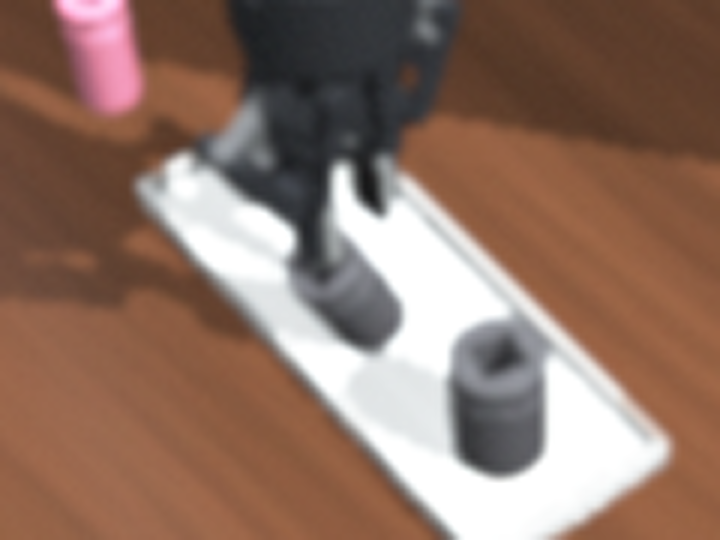

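View pics/t4c.png

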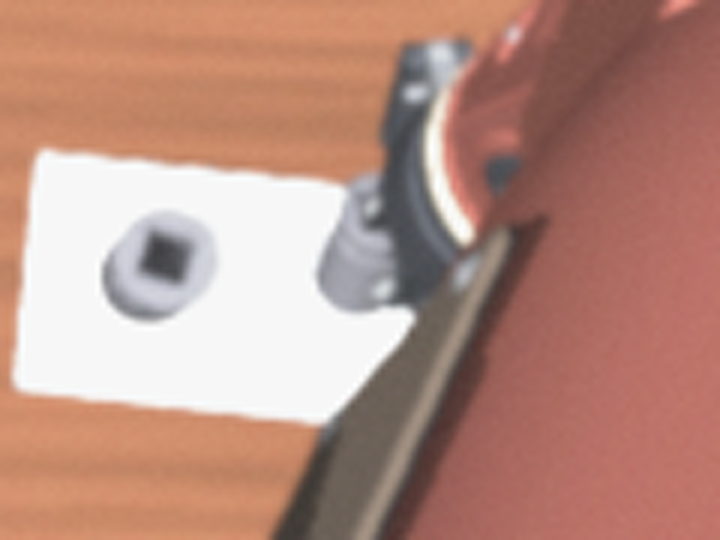

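Call:
carry_out([
  [0,0,-4,0,0,0,25],
  [0,0,-4,0,0,0,25],
  [0,0,-4,0,0,0,25],
  [0,0,-4,0,0,0,25],
  [0,0,0,0,0,0,25],
  [0,0,0,0,0,0,25],
])

```text
time_s: 5.03
tool_pos: [554.8, -253.6, 47.1]
tool_rot: [-3.138, -0.157, 0.0]
force: [-0.0, -0.5, -0.3]
gripper_width: 25.0
```

```bash
cat >> h.py <<'E'
import pickle
def shot(nm,X,h=50,w=60,k=6,n='wrist'):
    s=telemetry.get_state();c=optics.get_calibration(n);im=save(n,nm)
    pickle.dump((s,c),open('pics/%s.pkl'%nm,'wb'))
    u,v=w2px(n,X,c).round().astype(int)
    u=np.clip(u,w,512-w);v=np.clip(v,h,384-h)
    cv2.imwrite('pics/%sc.png'%nm,cv2.resize(im[v-h:v+h,u-w:u+w,::-1],None,fx=k,fy=k,interpolation=cv2.INTER_CUBIC))
    print(nm,'t',s['time_s'],s['tool_pos'].round(2),'yaw',round(yaw(s),2),'g',round(s['gripper_width'],1),'F',s['force'].round(1),'crop origin',u-w,v-h)
    return s,c
E
python3 - <<'E'
from h import *
shot('w5',[554,-251,40],60,80,5)
E
```

```text
w5 t 5.0333 [ 554.82 -253.55   47.12] yaw 5.73 g 25.0 F [-0.  -0.5 -0.3] crop origin 174 154
```

View pics/w5c.png

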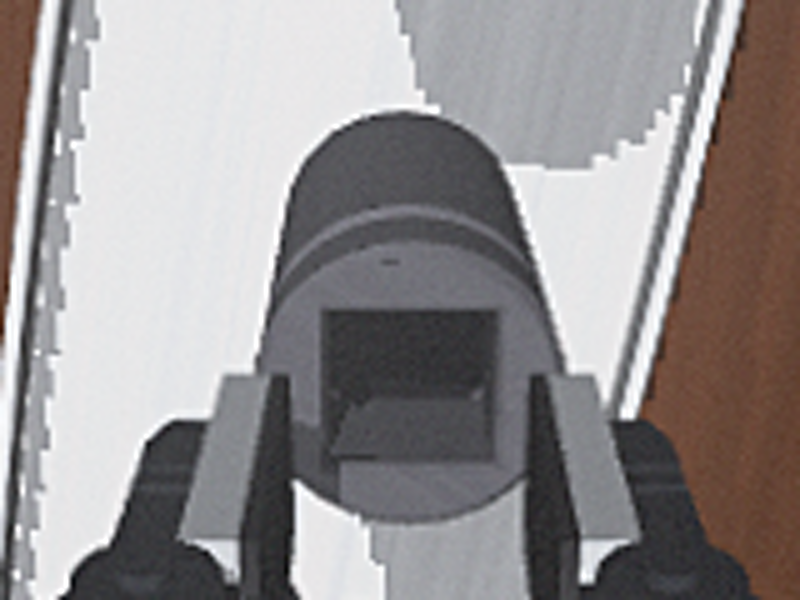

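Call:
carry_out([
  [0,0,-20,0,0,0,25],
  [0,0,-30,0,0,0,25],
  [0,0,-20,0,0,0,25],
  [0,0,0,0,0,0,25],
  [0,0,0,0,0,0,25],
])

```text
time_s: 5.5
tool_pos: [555.4, -253.9, 117.9]
tool_rot: [3.137, 0.157, 0.002]
force: [-0.1, 1.7, -0.9]
gripper_width: 25.1
```

```bash
python3 - <<'E'
from h import *
s,c=shot('s6',[554,-251,80],50,60,6,'scene')
p=s['tool_pos']; M=Ro.from_rotvec(s['tool_rot']).as_matrix()
im=cv2.imread('pics/s6c.png')
u,v=w2px('scene',[554,-251,80],c).round().astype(int)
for d,col in [(0,(0,0,255)),(-19,(0,255,0)),(-38,(255,0,0))]:
    for x in (-12.5,12.5):
        q=w2px('scene',p+M@np.array([x,0,d]),c);cv2.circle(im,(int((q[0]-u+60+.5)*6),int((q[1]-v+50+.5)*6)),4,col,-1)
cv2.imwrite('pics/s6d.png',im)
E
```

```text
s6 t 5.5 [ 555.45 -253.92  117.91] yaw 5.73 g 25.1 F [-0.1  1.7 -0.9] crop origin 156 82
```

View pics/s6d.png

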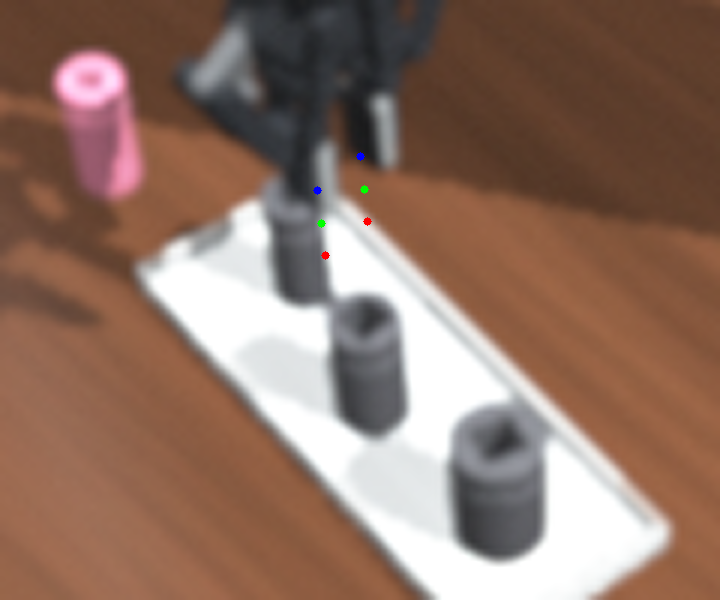

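Call:
carry_out([
  [0,0,0,0,0,0,85],
  [0,0,0,0,0,0,85],
  [0,0,0,0,0,0,85],
  [0,0,0,0,0,0,85],
  [0,0,0,0,0,0,85],
  [0,0,0,0,0,0,85],
])

```text
time_s: 6.05
tool_pos: [554.8, -253.5, 117.0]
tool_rot: [-3.137, -0.157, 0.0]
force: [-0.6, -0.5, 0.2]
gripper_width: 84.9
```

```bash
python3 - <<'E'
from h import *
shot('w7',[554,-251,67],50,60,6)
E
```

```text
w7 t 6.05 [ 554.76 -253.53  116.98] yaw 5.73 g 84.9 F [-0.6 -0.5  0.2] crop origin 194 145
```

View pics/w7c.png

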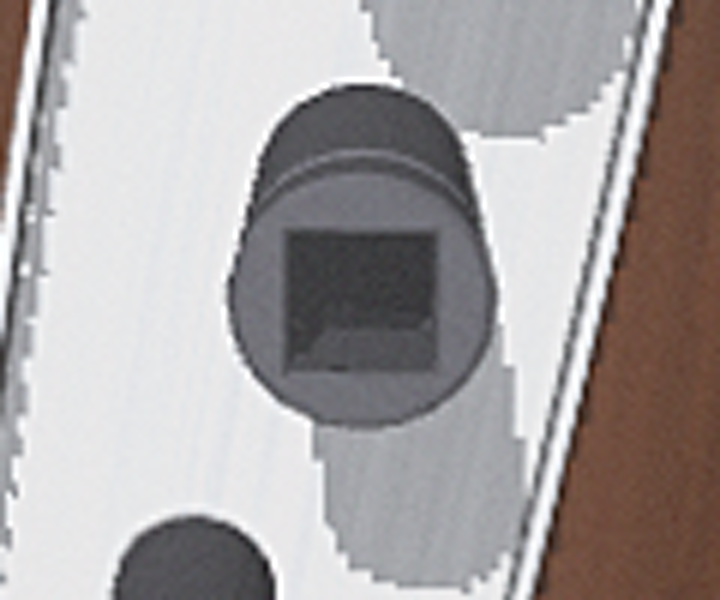

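View pics/w7.png

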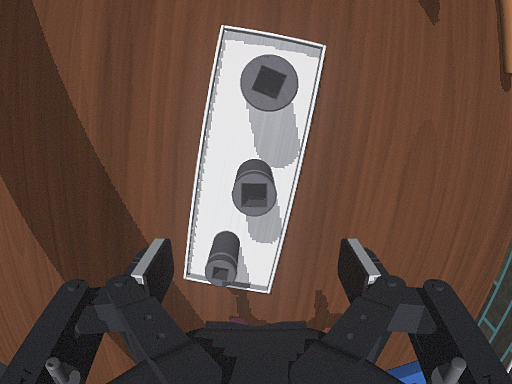

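```bash
python3 - <<'E'
import cv2,numpy as np
im=np.load('pics/w7.npy')[...,::-1]
a=im[225:325,120:200];b=im[225:325,320:400]
cv2.imwrite('pics/w7f.png',cv2.resize(np.hstack([a,b]),None,fx=5,fy=5,interpolation=cv2.INTER_CUBIC))
E
```

```text
(no output)
```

View pics/w7f.png

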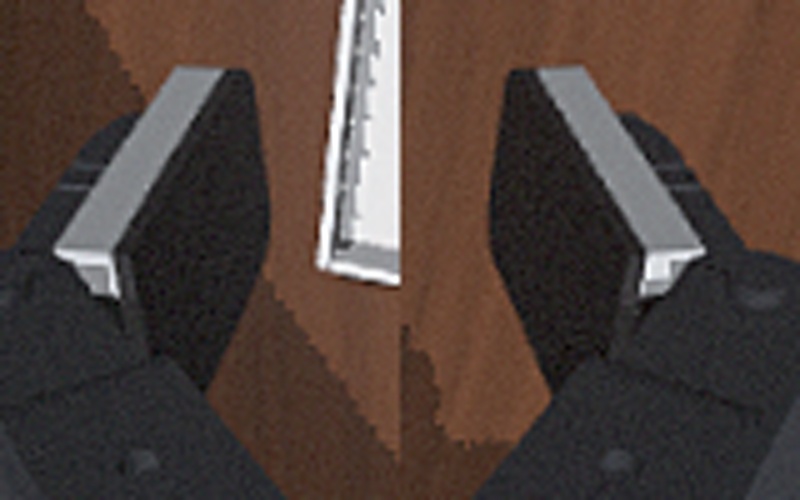

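```bash
python3 - <<'E'
from h import *
from scipy.optimize import least_squares
s,c=pickle.load(open('pics/w7.pkl','rb'))
M=Ro.from_rotvec(s['tool_rot']).as_matrix();T=s['tool_pos']
obs=np.array([(169,239),(341.4,239),(173.6,272),(338,272)])
def f(p,full=False):
    x0,y0,z,g=p
    r=[w2px('wrist',T+M@np.array([x0+sx*g/2,y0+sy*11,z]),c)-o for (sx,sy),o in zip([(-1,-1),(1,-1),(-1,1),(1,1)],obs)]
    return np.array(r).ravel()
r=least_squares(f,[0,0,-13,85]);print(r.x,r.fun.round(1))
r2=least_squares(lambda p:f([p[0],p[1],p[2],85]),[0,0,-13]);print(r2.x,r2.fun.round(1))
s,c=pickle.load(open('pics/w4.pkl','rb'))
M=Ro.from_rotvec(s['tool_rot']).as_matrix();T=s['tool_pos']
obs4=np.array([(231.6,229),(280,229)])
r=least_squares(lambda p:np.array([w2px('wrist',T+M@np.array([p[0]+sx*12.5,p[1]-11,p[2]]),c)-o for sx,o in zip((-1,1),obs4)]).ravel(),[0,0,-13]);print('25mm',r.x,r.fun.round(1))
P=lambda x,y:(194+(x+.5)/6-.5,145+(y+.5)/6-.5)
s,c=pickle.load(open('pics/w7.pkl','rb'))
sq=np.array([px2w('wrist',*P(*a),67,c) for a in [(286,231),(438,231),(440,373),(288,375)]]);d=sq[1]-sq[0]+sq[2]-sq[3];print(sq.mean(0),np.degrees(np.arctan2(d[1],d[0])))
M=Ro.from_rotvec(s['tool_rot']).as_matrix()
print('socket in tool',M.T@(sq.mean(0)-s['tool_pos']))
q=np.array([px2w('wrist',*P(*a),67,c) for a in [(228,300),(496,300),(363,172),(363,428)]]);print(q.mean(0),np.linalg.norm(q[0]-q[1]),np.linalg.norm(q[2]-q[3]))
E
```

```text
[  0.64200732   9.00601508 -30.35680723  97.27982553] [ 0.1  0.1  0.5 -0.  -0.1  0.  -0.5 -0.1]
[  0.6380654   -1.03429899 -48.02188457] [ 0.3 -2.1  0.3 -2.2  0.8  2.4 -1.4  2.2]
25mm [  0.83491943  -0.64494372 -36.54823059] [-0.  0. -0. -0.]
[ 554.08102991 -251.38164594   67.        ] 6.101033204298915
socket in tool [-0.444956   -2.19660724 49.9828853 ]
[ 553.98564417 -251.11801477   67.        ] 35.79036630406538 35.90433464588641
```

Call:
carry_out([
  [-1.1,-1.4,20,0,0,0,85],
  [0,0,25,0,0,0,85],
  [0,0,25,0,0,0,85],
  [0,0,17,0,0,0,85],
  [0,0,10,0,0,0,85],
  [0,0,0,0,0,0,85],
  [0,0,0,0,0,0,85],
])

```text
time_s: 6.68
tool_pos: [553.7, -252.4, 20.5]
tool_rot: [-3.138, -0.157, 0.0]
force: [0.3, 0.7, 0.5]
gripper_width: 84.9
```

```bash
python3 - <<'E'
from h import *
shot('w8',[554,-251,67],60,130,3)
shot('s8',[554,-251,60],50,60,6,'scene')
E
```

```text
w8 t 6.6833 [ 553.71 -252.36   20.47] yaw 5.73 g 84.9 F [0.3 0.7 0.5] crop origin 125 196
s8 t 6.7333 [ 554.28 -252.7    21.18] yaw 5.73 g 85.1 F [-0.4  0.2  0.3] crop origin 156 87
```

View pics/w8.png

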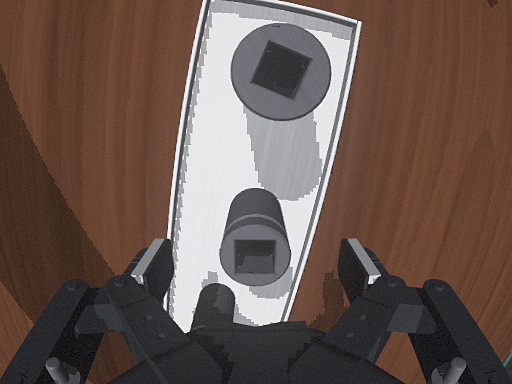

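View pics/s8c.png

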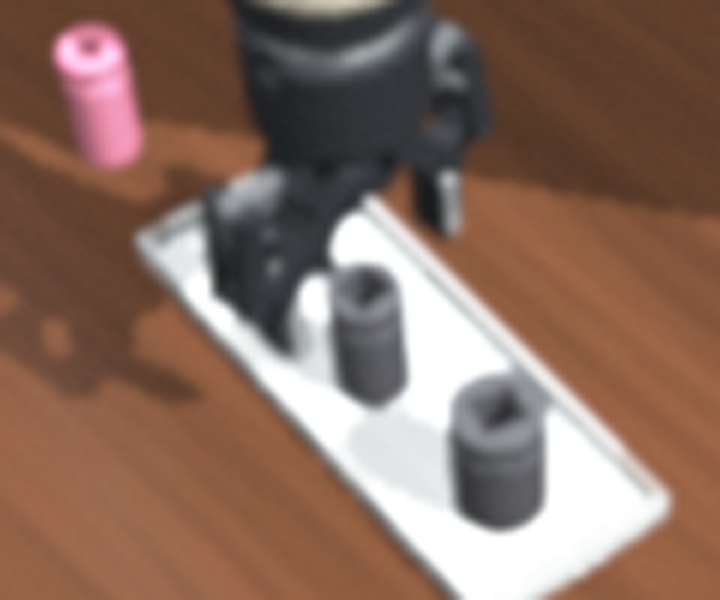

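Call:
carry_out([
  [0,0,9,0,0,0,85],
  [0,0,9,0,0,0,85],
  [0,0,0,0,0,0,75],
  [0,0,0,0,0,0,65],
  [0,0,0,0,0,0,58],
  [0,0,0,0,0,0,52],
  [0,0,0,0,0,0,48],
  [0,0,0,0,0,0,48],
])

```text
time_s: 7.45
tool_pos: [553.8, -252.4, 2.5]
tool_rot: [3.137, 0.157, 0.001]
force: [-0.8, -0.8, -0.2]
gripper_width: 48.0
```

```bash
python3 - <<'E'
from h import *
s,c=shot('w9',[554,-251,67],60,80,5)
E
```

```text
w9 t 7.45 [ 553.8  -252.44    2.47] yaw 5.73 g 48.0 F [-0.8 -0.8 -0.2] crop origin 175 216
```

View pics/w9c.png

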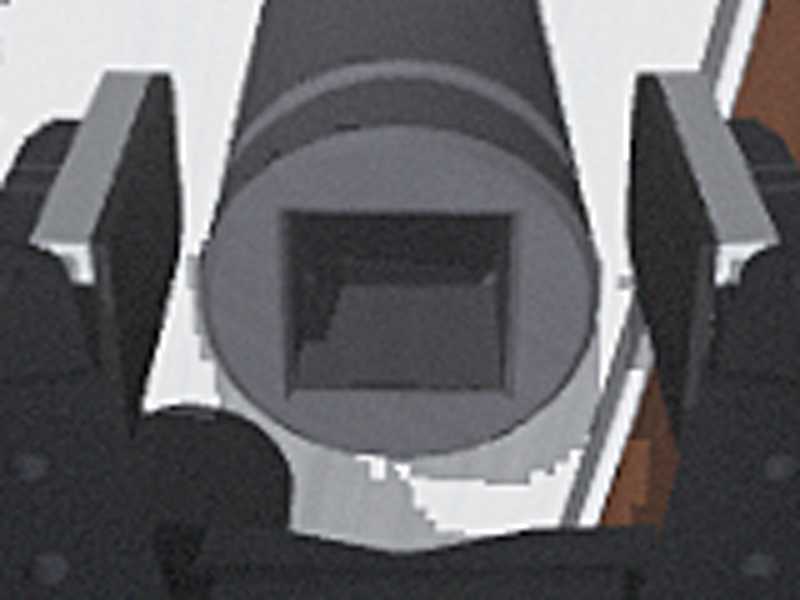

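Call:
carry_out([
  [-0.5,0,0,0,0,0,44],
  [0,0,0,0,0,0,41],
  [0,0,0,0,0,0,39],
  [0,0,0,0,0,0,37],
  [0,0,0,0,0,0,34],
  [0,0,0,0,0,0,30],
  [0,0,0,0,0,0,25],
  [0,0,0,0,0,0,25],
], grip_force=60)

```text
time_s: 8.17
tool_pos: [553.2, -252.4, 2.5]
tool_rot: [3.137, 0.157, 0.0]
force: [-1.3, 0.8, 4.9]
gripper_width: 34.5
```

```bash
python3 - <<'E'
from h import *
s,c=shot('w10',[554,-251,67],60,80,5)
E
```

```text
w10 t 8.1667 [ 553.2  -252.39    2.46] yaw 5.73 g 34.5 F [-1.3  0.8  4.9] crop origin 176 216
```

View pics/w10c.png

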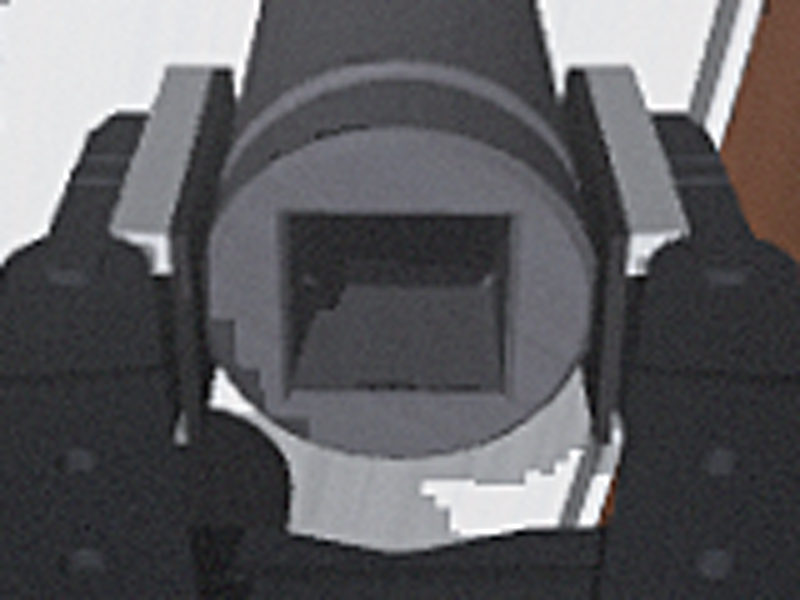

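Call:
carry_out([
  [0,0,-5,0,0,0,25],
  [0,0,-10,0,0,0,25],
  [0,0,-20,0,0,0,25],
  [0,0,-25,0,0,0,25],
  [0,0,-25,0,0,0,25],
  [0,0,-20,0,0,0,25],
  [0,0,-5,0,0,0,25],
  [0,0,0,0,0,0,25],
  [0,0,0,0,0,0,25],
], grip_force=80)

```text
time_s: 8.97
tool_pos: [552.7, -252.1, 111.5]
tool_rot: [-3.137, -0.157, 0.001]
force: [0.3, -0.3, -3.5]
gripper_width: 34.1
```

```bash
python3 - <<'E'
from h import *
s,c=telemetry.get_state(),0
shot('w11',s['tool_pos']+[0,0,64],60,80,5)
shot('s11',[554,-251,110],50,60,6,'scene')
E
```

```text
w11 t 8.9667 [ 552.71 -252.11  111.47] yaw 5.73 g 34.1 F [ 0.3 -0.3 -3.5] crop origin 174 218
s11 t 9.0167 [ 552.26 -251.85  110.82] yaw 5.73 g 34.1 F [-0.4 -0.8 -4. ] crop origin 155 74
```

View pics/w11c.png

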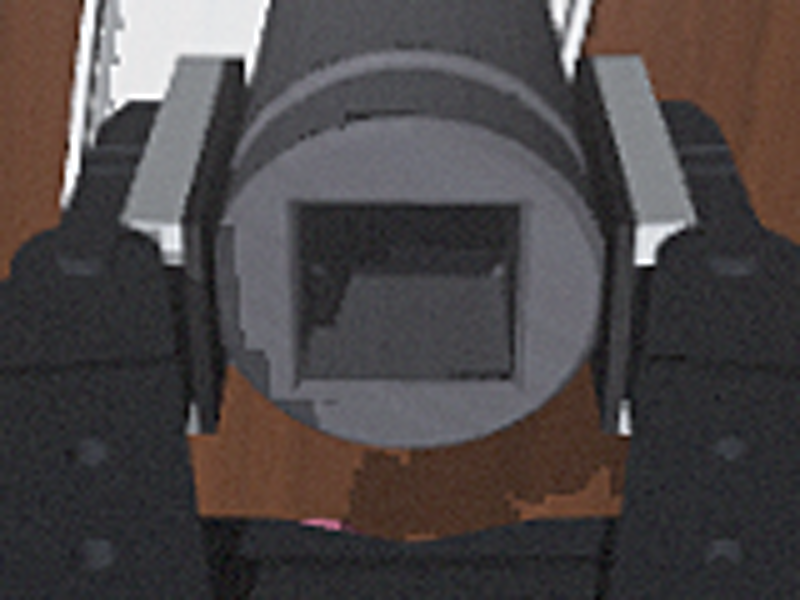

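View pics/s11c.png

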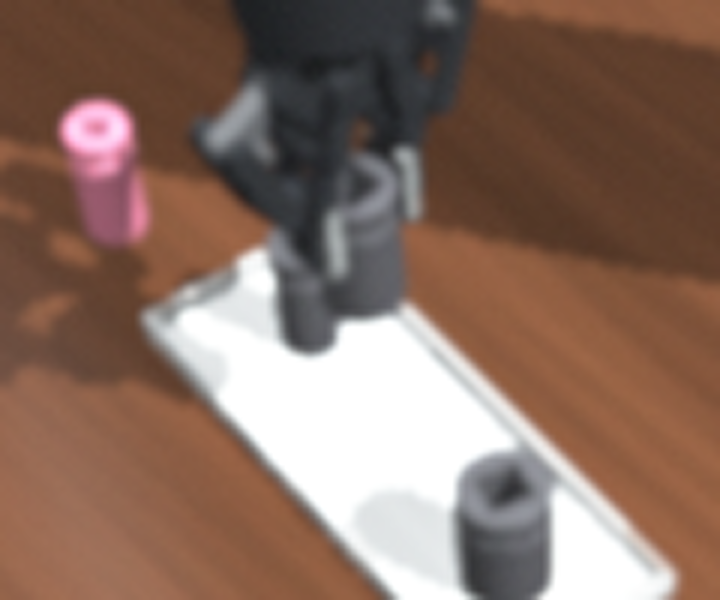

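```bash
python3 - <<'E'
from h import *
for nm,o,pts,circ in [('w10',(176,216),[(281,212),(516,212),(515,393),(288,393)],[(206,285),(598,285),(402,127),(402,458)]),('w11',(174,218),[(291,203),(524,203),(522,382),(298,380)],[(217,275),(606,275),(411,115),(411,447)])]:
    s,c=pickle.load(open('pics/%s.pkl'%nm,'rb'));M=Ro.from_rotvec(s['tool_rot']).as_matrix();T=s['tool_pos'];zt=T[2]+64.5
    w=lambda a:M.T@(px2w('wrist',o[0]+(a[0]+.5)/5-.5,o[1]+(a[1]+.5)/5-.5,zt,c)-T)
    q=np.array([w(a) for a in pts]);k=np.array([w(a) for a in circ])
    print(nm,'sq',q.mean(0),'yaw',[np.degrees(np.arctan2(*(q[i]-q[j])[1::-1])).round(2) for i,j in [(1,0),(2,3)]],'circ',k[:2].mean(0),k[2:].mean(0),np.linalg.norm(k[0]-k[1]),np.linalg.norm(k[2]-k[3]))
# camera constancy
for nm in ['w1','w10']:
    s,c=pickle.load(open('pics/%s.pkl'%nm,'rb'));M=Ro.from_rotvec(s['tool_rot']).as_matrix();print(M.T@(-c['R'].T@c['t']-s['tool_pos']),(c['R']@M).round(4).tolist()[2])
E
```

```text
w10 sq [  0.67493809  -0.64537452 -64.50000848] yaw [np.float64(0.05), np.float64(0.08)] circ [  0.85304737  -2.7591909  -64.50036003] [  0.84869962  -0.90814639 -64.50002757] 34.89577786863143 35.840387371447555
w11 sq [  0.5666679   -0.70806352 -64.5000517 ] yaw [np.float64(0.01), np.float64(0.68)] circ [  0.80904908  -2.75470343 -64.49919145] [  0.76270742  -1.05966136 -64.50000833] 34.62814867204877 35.89000367097324
[   1.61963797  -73.54644241 -176.51561957] [0.0007, 0.2886, 0.9575]
[   0.60885563  -75.0974217  -176.50537921] [-0.0002, 0.2878, 0.9577]
```

```bash
python3 - <<'E'
from h import *
P=[]
for i in range(1): 
    s=telemetry.get_state();print(s['tool_pos'],yaw(s))
rows(493.3-552.5,191.6+252.1,-5,69.1,13)
E
```

```text
[ 552.13963606 -251.7754735   110.58432303] 5.7263842042720485
[np.float64(-1.1), np.float64(-34.4), 0.4, 0, 0, np.float64(-0.0928)]
[np.float64(2.1), np.float64(-34.4), 0.4, 0, 0, np.float64(-0.0928)]
[np.float64(5.2), np.float64(-34.0), 0.4, 0, 0, np.float64(-0.0928)]
[np.float64(8.4), np.float64(-33.4), 0.4, 0, 0, np.float64(-0.0928)]
[np.float64(11.4), np.float64(-32.5), 0.4, 0, 0, np.float64(-0.0928)]
[np.float64(14.4), np.float64(-31.3), 0.4, 0, 0, np.float64(-0.0928)]
[np.float64(17.2), np.float64(-29.8), 0.4, 0, 0, np.float64(-0.0928)]
[np.float64(19.9), np.float64(-28.1), 0.4, 0, 0, np.float64(-0.0928)]
[np.float64(22.4), np.float64(-26.1), 0.4, 0, 0, np.float64(-0.0928)]
[np.float64(24.8), np.float64(-23.9), 0.4, 0, 0, np.float64(-0.0928)]
[np.float64(26.9), np.float64(-21.5), 0.4, 0, 0, np.float64(-0.0928)]
[np.float64(28.7), np.float64(-19.0), 0.4, 0, 0, np.float64(-0.0928)]
[np.float64(30.4), np.float64(-16.2), 0.4, 0, 0, np.float64(-0.0928)]
```

Call:
carry_out([
  [-1,-34.5,0,0,0,-0.093,25],
  [2,-34.5,0,0,0,-0.093,25],
  [5,-34,0,0,0,-0.093,25],
  [8.5,-33.5,0,0,0,-0.093,25],
  [11.5,-32.5,0,0,0,-0.093,25],
  [14.5,-31.5,0,0,0,-0.093,25],
  [17,-30,0,0,0,-0.093,25],
  [20,-28,0,0,0,-0.093,25],
  [22.5,-26,0,0,0,-0.093,25],
  [25,-24,0,0,0,-0.093,25],
  [27,-21.5,0,0,0,-0.093,25],
  [28.5,-19,0,0,0,-0.093,25],
])

```text
time_s: 10.07
tool_pos: [496.5, 159.3, 111.0]
tool_rot: [-2.574, -1.8, 0.003]
force: [0.7, 0.7, -3.7]
gripper_width: 34.1
```

Call:
carry_out([
  [30,-16,0,0,0,-0.09,25],
  [0,0,10,0,0,0,25],
  [0,0,10,0,0,0,25],
  [0,0,0,0,0,0,25],
  [0,0,0,0,0,0,25],
])

```text
time_s: 10.48
tool_pos: [492.2, 190.4, 90.9]
tool_rot: [-2.496, -1.906, 0.005]
force: [0.3, -0.7, -4.0]
gripper_width: 34.3
```

```bash
python3 - <<'E'
from h import *
shot('w12',[492.7,192.4,100],80,100,4)
shot('s12',[492.7,192.4,60],50,60,6,'scene')
shot('t12',[492.7,192.4,60],50,60,6,'top')
for i in range(1):
    s=telemetry.get_state();print(s['tool_pos'],yaw(s),s['gripper_width'])
E
```

```text
w12 t 10.4833 [492.21 190.36  90.88] yaw 74.74 g 34.3 F [ 0.3 -0.7 -4. ] crop origin 156 145
s12 t 10.5333 [492.93 190.36  91.56] yaw 74.72 g 34.3 F [-0.1  0.2 -3.1] crop origin 305 182
t12 t 10.5833 [493.39 190.42  92.03] yaw 74.71 g 34.5 F [-0.2  0.1 -2.4] crop origin 81 174
[493.64674425 190.55602394  92.33500511] 74.72082304131851 34.4777661376217
```

View pics/w12c.png

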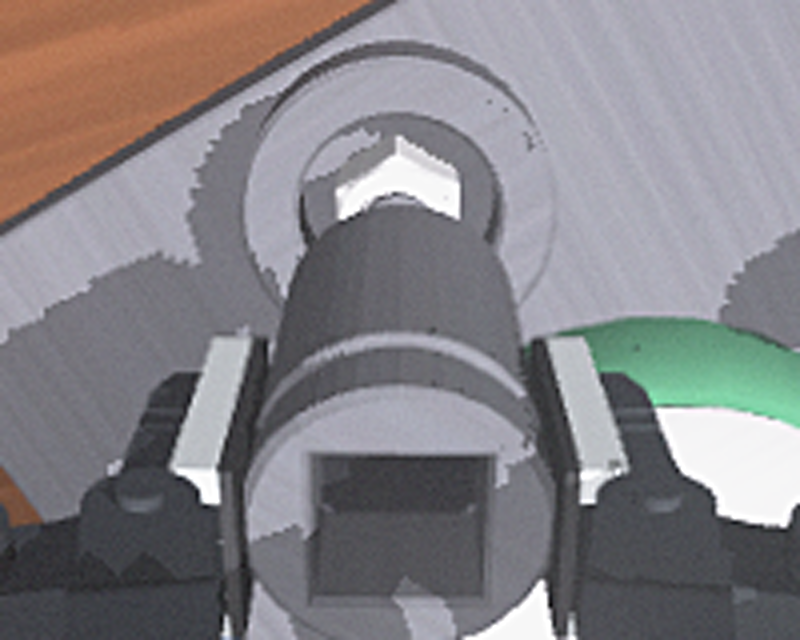

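View pics/s12c.png

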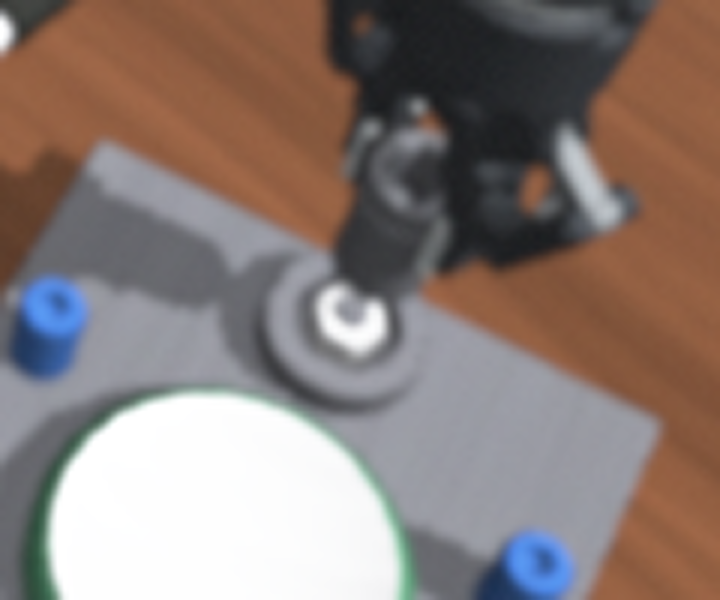

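Call:
carry_out([
  [0,0,0,0,0,0,25],
  [0,0,0,0,0,0,25],
  [0,0,0,0,0,0,25],
  [0,0,0,0,0,0,25],
])

```text
time_s: 10.97
tool_pos: [493.4, 191.3, 92.4]
tool_rot: [2.496, 1.908, 0.0]
force: [-0.5, 0.5, -2.8]
gripper_width: 34.1
```

```bash
python3 - <<'E'
from h import *
shot('w13',[492.7,192.4,70],50,70,5)
for i in range(1):
    s=telemetry.get_state();print(s['tool_pos'],yaw(s),s['gripper_width'])
E
```

```text
w13 t 10.9667 [493.45 191.31  92.39] yaw 74.8 g 34.1 F [-0.5  0.5 -2.8] crop origin 184 156
[493.39844016 191.37586335  92.34919506] 74.81373750752881 34.087271247711406
```

View pics/w13c.png

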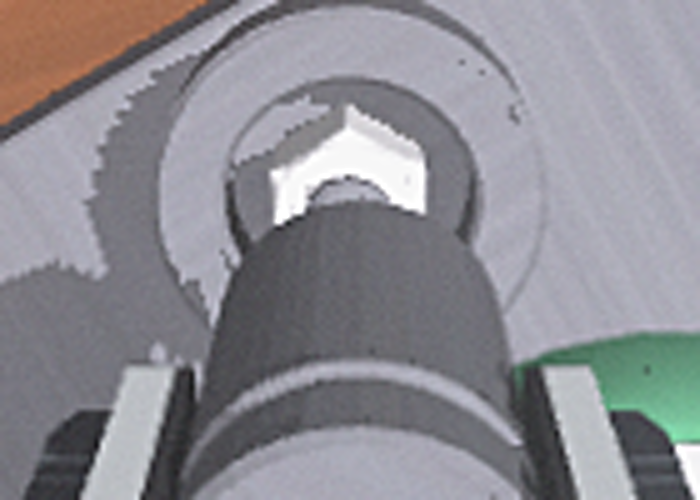

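```bash
cat >> h.py <<'E'
def tool_of(nm,o,k,pts,zw,zrel=False):
    s,c=pickle.load(open('pics/%s.pkl'%nm,'rb'));M=Ro.from_rotvec(s['tool_rot']).as_matrix();T=s['tool_pos']
    return np.array([M.T@(px2w('wrist',o[0]+(a[0]+.5)/k-.5,o[1]+(a[1]+.5)/k-.5,zw if not zrel else T[2]+zw,c)-T) for a in pts])
E
python3 - <<'E'
from h import *
o=(184,156)
q=tool_of('w13',o,5,[(349,105),(272,165),(427,158),(274,210),(427,208)],49);print(q.round(2))
b=tool_of('w13',o,5,[(158,190),(547,190),(350,4)],43);print('boss',b.round(2))
b=tool_of('w13',o,5,[(229,175),(475,175),(350,77)],43);print('cb',b.round(2))
st=tool_of('w13',o,5,[(306,200),(387,200),(347,177)],52);print('stud',st.round(2))
t=tool_of('w13',o,5,[(190,460),(530,460),(360,427)],64.5,True);print('socktop',t.round(2))
t=tool_of('w13',o,5,[(238,235),(473,235),(350,203)],0.5,True);print('mouth',t.round(2))
s,c=pickle.load(open('pics/w13.pkl','rb'));M=Ro.from_rotvec(s['tool_rot']).as_matrix();print(M.T@(-c['R'].T@c['t']-s['tool_pos']),(c['R']@M).round(4).tolist())
E
```

```text
[[  0.34 -17.47  43.38]
 [-11.58  -7.93  43.38]
 [ 12.36  -9.03  43.39]
 [-11.4   -0.6   43.39]
 [ 12.46  -0.91  43.39]]
boss [[-30.37  -1.98  49.38]
 [ 32.    -1.91  49.39]
 [  0.5  -32.03  49.38]]
cb [[-18.84  -4.48  49.38]
 [ 20.34  -4.44  49.39]
 [  0.47 -20.45  49.38]]
stud [[-6.280e+00 -3.210e+00  4.039e+01]
 [ 6.150e+00 -3.200e+00  4.039e+01]
 [ 3.000e-02 -6.900e+00  4.039e+01]]
socktop [[-12.65 -13.92 -64.51]
 [ 16.31 -13.87 -64.5 ]
 [  1.83 -17.17 -64.5 ]]
mouth [[-13.39 -11.85  -0.51]
 [ 16.14 -11.82  -0.5 ]
 [  0.7  -16.08  -0.5 ]]
[   1.64451243  -73.55093014 -176.52192489] [[1.0, 0.0007, -0.001], [-0.0009, 0.9575, -0.2885], [0.0008, 0.2885, 0.9575]]
```

Call:
carry_out([
  [-1.1,-1.2,0,0,0,-0.012,25],
  [0,0,10,0,0,0,25],
  [0,0,10,0,0,0,25],
  [0,0,10,0,0,0,25],
  [0,0,5,0,0,0,25],
  [0,0,0,0,0,0,25],
  [0,0,0,0,0,0,25],
  [0,0,0,0,0,0,25],
  [0,0,0,0,0,0,25],
])

```text
time_s: 11.77
tool_pos: [492.2, 190.8, 57.6]
tool_rot: [2.484, 1.924, 0.001]
force: [-0.7, 0.9, -2.3]
gripper_width: 34.1
```

```bash
python3 - <<'E'
from h import *
shot('w14',[492.7,192.4,70],50,70,5)
shot('s14',[492.7,192.4,60],50,60,6,'scene')
E
```

```text
w14 t 11.7667 [492.23 190.83  57.57] yaw 75.52 g 34.1 F [-0.7  0.9 -2.3] crop origin 185 178
s14 t 11.8167 [492.27 190.86  57.64] yaw 75.52 g 34.1 F [-0.4  0.5 -3. ] crop origin 305 182
```

View pics/w14c.png

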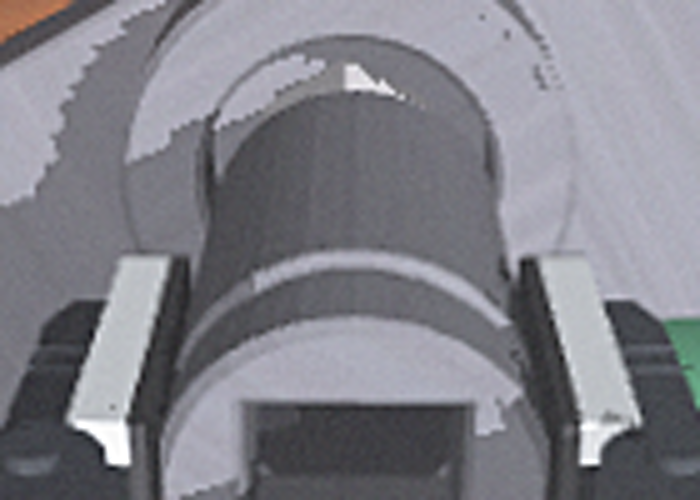

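View pics/s14c.png

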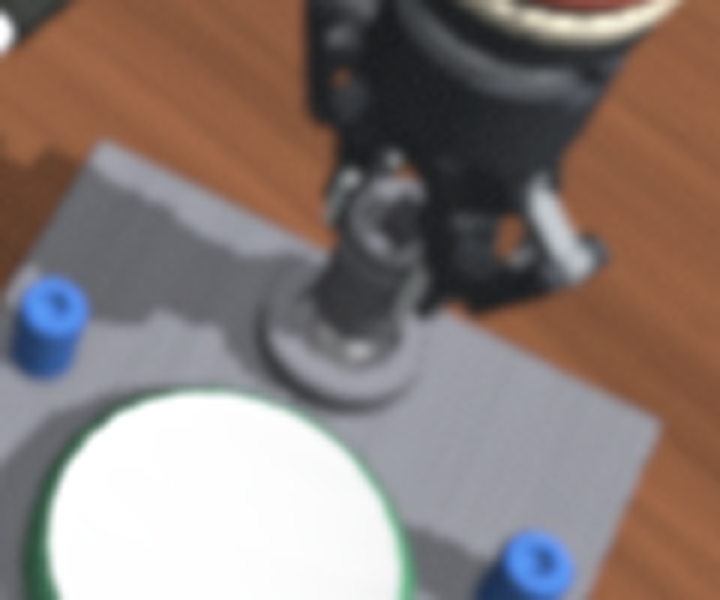

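```bash
python3 - <<'E'
from h import *
o=(185,178)
for n,p,z,rel in [('cb',[(205,150),(497,150),(350,35)],43,0),('boss',[(124,165),(577,165),(350,-40)],43,0),('nutapex',[(345,62)],45,0),('mouth',[(212,150),(493,150),(355,88)],0.5,1),('top',[(163,420),(548,420),(356,317)],64.5,1),('sq',[(243,403),(475,403)],64.5,1)]:
    print(n,tool_of('w14',o,5,p,z,rel).round(2).tolist())
E
```

```text
cb [[-18.66, -2.89, 14.56], [21.46, -2.84, 14.58], [1.29, -19.28, 14.56]]
boss [[-30.05, -0.62, 14.56], [32.71, -0.55, 14.58], [1.31, -29.56, 14.55]]
nutapex [[0.62, -16.12, 12.56]]
mouth [[-16.16, -8.47, -0.51], [19.39, -8.42, -0.5], [1.93, -16.7, -0.51]]
top [[-14.94, -6.88, -64.51], [18.67, -6.82, -64.5], [1.9, -17.15, -64.51]]
sq [[-7.86, -8.72, -64.51], [12.19, -8.68, -64.5]]
```

Call:
carry_out([
  [-0.3,-0.4,3,0,0,0,25],
  [0,0,3,0,0,0,25],
  [0,0,3,0,0,0,25],
  [0,0,2,0,0,0,25],
  [0,0,2,0,0,0,25],
  [0,0,0,0,0,0,25],
  [0,0,0,0,0,0,25],
], grip_force=80)

```text
time_s: 12.45
tool_pos: [491.8, 190.3, 44.1]
tool_rot: [2.483, 1.923, 0.0]
force: [2.0, -1.4, -4.4]
gripper_width: 34.1
```

Call:
carry_out([
  [0,0,2,0,0,0,25],
  [0,0,2,0,0,0,25],
  [0,0,2,0,0,0,25],
  [0,0,2,0,0,0,25],
  [0,0,0,0,0,0,25],
])

```text
time_s: 12.87
tool_pos: [491.9, 190.3, 36.0]
tool_rot: [2.483, 1.923, 0.001]
force: [5.5, -3.3, -4.4]
gripper_width: 34.2
```

Call:
carry_out([
  [0,0.5,2,0,0,0,25],
  [0,0,2,0,0,0,25],
  [0,0,2,0,0,0,25],
  [0,0,1,0,0,0,25],
  [0,0,1,0,0,0,25],
  [0,0,0,0,0,0,25],
  [0,0,0,0,0,0,25],
])

```text
time_s: 13.45
tool_pos: [492.2, 190.3, 28.5]
tool_rot: [2.483, 1.923, 0.001]
force: [2.7, -4.9, 3.8]
gripper_width: 33.9
```

```bash
python3 - <<'E'
from h import *
shot('w15',[492.7,192.4,70],50,70,5)
shot('s15',[492.7,192.4,60],50,60,6,'scene')
E
```

```text
w15 t 13.45 [492.22 190.28  28.54] yaw 75.51 g 33.9 F [ 2.7 -4.9  3.8] crop origin 186 201
s15 t 13.5 [492.24 190.29  28.52] yaw 75.51 g 34.2 F [ 2.5 -4.1  4.4] crop origin 305 182
```

View pics/w15c.png

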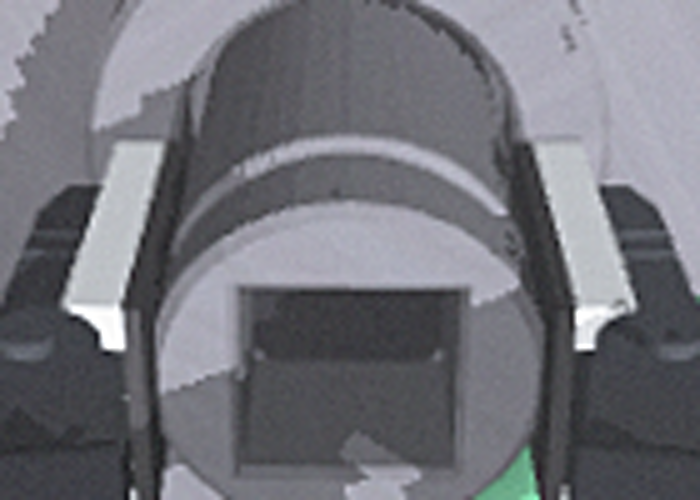

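View pics/s15c.png

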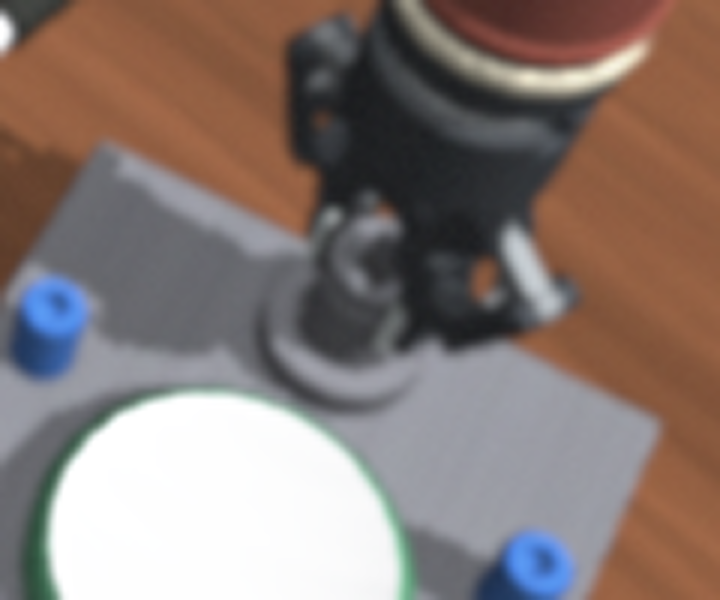

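Call:
carry_out([
  [-0.3,0.3,1,0,0,0,25],
  [0,0,1,0,0,0,25],
  [0,0,0,0,0,0,25],
  [0,0,0,0,0,0,25],
  [0,0,0,0,0,0,25],
  [0,0,0,0,0,0,25],
])

```text
time_s: 14.05
tool_pos: [492.6, 190.3, 28.4]
tool_rot: [2.483, 1.923, 0.003]
force: [-5.8, -5.9, 28.8]
gripper_width: 33.6
```

```bash
python3 - <<'E'
from h import *
shot('w16',[492.7,192.4,70],50,70,5)
s=telemetry.get_state();print(s['tool_pos'],s['tool_rot'],s['ft_torque'],s['force'])
E
```

```text
w16 t 14.05 [492.57 190.25  28.39] yaw 75.53 g 33.6 F [-5.8 -5.9 28.8] crop origin 186 200
[492.56679077 190.26580041  28.37992842] [2.48298716 1.923392   0.00258307] [-1.33732336  1.16876753 -0.01446809] [-4.01367712 -3.98723792 28.55293119]
```

View pics/w16c.png

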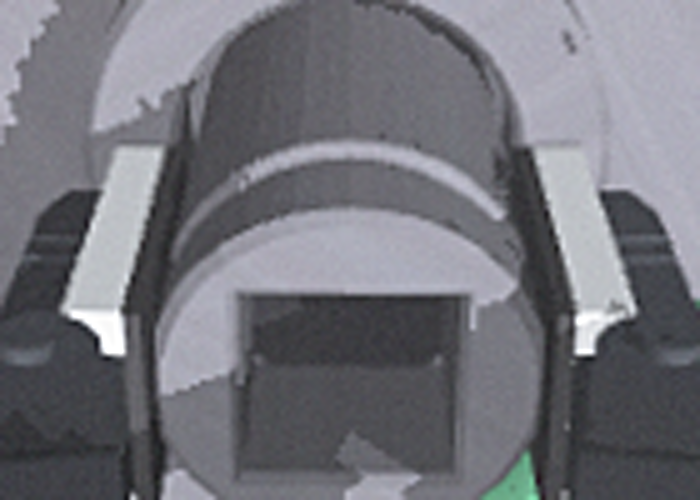

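Call:
carry_out([
  [0.1,-0.2,-0.5,0,0,0,25],
  [0,0,-0.5,0,0,0,25],
  [0,0,0,0,0,0,25],
  [0,0,0,0,0,0,25],
  [0,0,0,0,0,0,25],
  [0,0,0,0,0,0,25],
])

```text
time_s: 14.6
tool_pos: [492.4, 190.3, 28.4]
tool_rot: [2.483, 1.923, 0.002]
force: [-1.3, -4.1, 16.5]
gripper_width: 34.1
```

```bash
python3 - <<'E'
from h import *
shot('w17',[492.7,192.4,70],50,70,5)
shot('t17',[554,-251,40],60,80,5,'scene')
s=telemetry.get_state();print(s['tool_pos'],s['tool_rot'],s['force'],s['gripper_width'])
E
```

```text
w17 t 14.6 [492.4  190.27  28.44] yaw 75.52 g 34.1 F [-1.3 -4.1 16.5] crop origin 186 200
t17 t 14.65 [492.43 190.27  28.46] yaw 75.52 g 34.1 F [-1.  -3.8 16.2] crop origin 137 82
[492.41572198 190.27808702  28.44679975] [2.48314544e+00 1.92328396e+00 1.83029444e-03] [-1.61410102 -4.11482806 15.79466994] 34.28173735600356
```

View pics/t17.png

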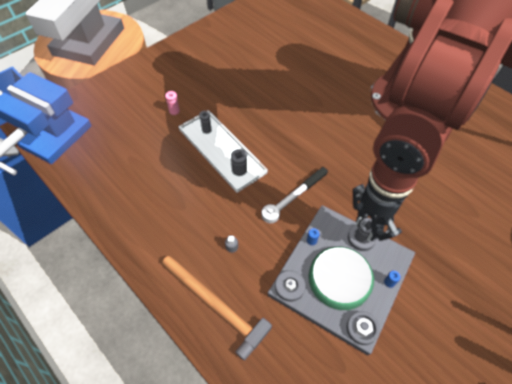

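View pics/w17c.png

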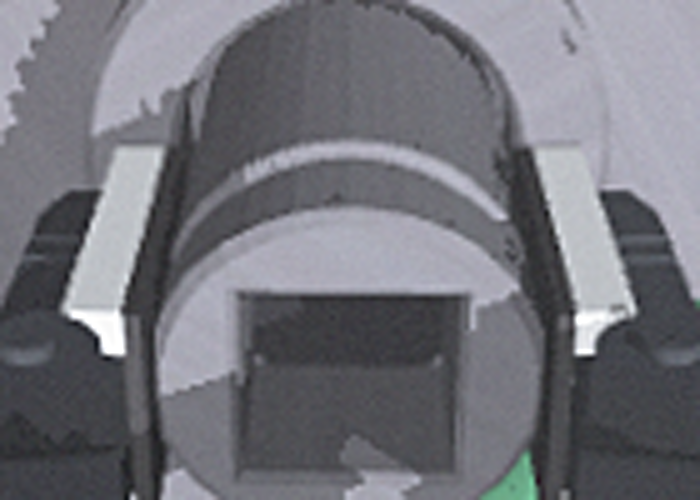

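```bash
python3 - <<'E'
from h import *
print(ctrl.job_done())
E
```

```text
the job is handed in; nothing more can be done
None
```

The medium socket (24 mm) is fully home on the front nut. The job was handed in at about 14.7 s with the gripper still holding the socket upright. I tried only this one, because the wrist picture showed a nut about 24 mm across flats in a 40 mm counterbore.

- **Seating:** the socket stopped hard at a mouth height of about 29 mm, where the counterbore floor is. It did not move when I pressed with 29 N. I then eased the push to about 16 N, and the socket had not slipped in the grip.
- **Other items:** in the last scene picture the small and large sockets stand upright in the tray. The ratchet, adapter and pink socket are where they were.
- **Failed first grasp:** one finger came down on the top of the socket and tilted it about 22 degrees, with a measured force of about 31 N. I lifted off, it righted itself, and the second grasp held.
- **Disagreement with the description:** the cameras put the fingertips about 37 mm behind the reported TCP with the fingers open 25 mm, and about 48 mm behind with them fully open. The description implies at most 13 mm. I used the measured values.
- **Other small errors:** the reported tool position wandered by about 1 mm. A side force of about 4 N remained on the socket at the end.

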